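Slide a steel test panel off a hotplate edge and lay it on the balance

TASK

The thin steel test panel has dried and gone cold on the switched-off hotplate and now has to be weighed. Lying flat it is too thin to pick up, so slide it along the top until one end sticks out about 4 cm past an edge, grip it there, and lay it down gently, flat and centred on the round pan of the balance, then let go. Do not disturb the beaker or the bottles.

Things in the scene. Friction and masses are not known exactly. Their poses are not given: they have to be found in the camera images.
- panel_mid (a point): Centre (half-way up) of the loose panel: a dark-grey steel strip 170 mm long, 60 wide, 3 thick, 0.2 to 0.3 kg, with an 8 mm hole 10 mm from one end. x runs along its length to the hole end, y across its width, z up. At the start it lies flat and wholly on the hotplate's top, its length within 18 degrees of the hotplate's y axis. Can be gripped across its 60 mm width.
- panel_end_a (a point): Middle of the panel's end edge at the hole end, half-way up: 85 mm from the centre along the panel's +x. Axes as the panel.
- panel_end_b (a point): Middle of the panel's other end edge, half-way up: 85 mm from the centre along the panel's -x. Axes as the panel.
- hotplate_top (a point): Centre of the hotplate's flat top surface: a white ceramic plate 200 mm (its x) by 240 mm (its y), 12 mm thick, surface 100 mm above the bench, z up. x points away from the robot, y to the robot's left, give or take 13 degrees. Fixed, rigid, cold.
- pan (a point): Centre of the top surface of the balance's round steel pan: 110 mm diameter, 4 mm thick, 85 mm above the bench, on a 40 mm hub; z up. Under it is the white housing, its top 58 mm above the bench (23 mm below the pan's underside). The pan is fixed and does not give.
- hotplate: The whole hotplate; origin on the bench under the centre of its top, axes as hotplate_top. The top plate stands out 7 mm all round over a cream body (up to 76 mm high). On the -x side, towards the robot, a control nose up to 70 mm high with two knobs reaches 186 mm from the centre.
- balance: The whole balance, fixed; origin on the bench under the pan's centre, axes as pan. Its housing reaches 85 mm from the centre to +x, +y and -y; a lower display nose (up to 52 mm high) reaches 143 mm to -x, towards the robot.
- beaker: Bystander: clear glass beaker, 86 mm diameter, 110 mm high, standing on the bench beyond the work; origin under its base.
- reagent_bottle: Bystander: dark brown bottle, 72 mm diameter, 130 mm high, standing on the bench at the left; origin under its base.
- sample_bottle: Bystander: white wide-mouth sample bottle, 60 mm diameter, 110 mm high, standing on the bench at the right; origin under its base.
- panel: The same panel; origin at the centre of its underside, axes as panel_mid.
Mind the look-alikes: they are no part of the job. Of the things shaped like the panel, the dark steel one is meant.

How it is judged:
By the outcome, as a careful person would: the job done as asked, in the order asked, and still so for the second after the job is handed in, with the robot touching nothing.
It also fails if it takes over 54 s, if anything falls off the work surface, if the arm or the gripper's body presses on something with over 40 N, if the wrist force passes 120 N, or if a joint passes its speed limit or range.

ROBOT

A 6-joint arm with a two-finger parallel gripper is mounted at the origin on the work surface. World frame = base frame: x ahead of the robot, y to its left, z up, the work surface at z = 0. Lengths are in m, angles in rad, forces in N, time in s.
With the tool pointing down it reaches from about 0.375 to 0.75 m from the base axis. Payload 9 kg.
Tool frame: the origin (TCP) lies midway between the tips of the shut fingers; the grasp point (between the pads) lies 19 mm behind it (env.pinch_z is the distance from the TCP to the grasp point, in m); z points along the fingers, y is the direction in which the jaws open and shut (so a half turn about z gives the same grasp; the last joint's range is limited). The gripper opens to 85 mm and grips with 20 to 120 N. Pads are 22 mm wide; open, the fingers measure 114 mm over their backs; the gripper's body (76 mm by 85 mm) begins 54 mm behind the grasp point. The pads swing forward as they close: fully open they stand 13 mm farther back than shut.
Start: joints at [-1.536, 0.104, 0.097, 1.564, 0, 1.353], TCP at [0.15, -0.581, 0.231] pointing down, gripper open.
Joint ranges: [-2.99, 2.99], [-0.84, 1.86], [-1.1, 1.16], [-1.84, 2.11], [-1.51, 1.56], [-3.14, 3.14]. Speed limits (rad/s): [2.22, 2.22, 2.57, 3.14, 3.14, 3.14].

INTERFACE

Orientations are given as a 3x3 rotation matrix whose columns are the frame's x, y, z axes.
In Python, from cell import env gives the robot as it stands. The module is installed in compiled form; this text tells all that it offers.
- The arm moves only by the tool jog_arm, never from a script. Its argument "series" is a list of rows, each a list of 3 entries, a list of its own where there are three numbers: the shift along the world's x, y, z in units of 50 mm (1.0 is 50 mm), then the turn, a rotation vector about the world's x, y, z in units of 6 degrees (1.0 is 6 degrees), then the opening, from -1 (shut) to 1 (fully open), so that 0 is half open. In form: [[[dx, dy, dz], [rx, ry, rz], fingers], ...]. A call has 1 to 8 rows; each row is the pose to reach, as a shift and turn from the pose commanded when the call began; what a row does not reach only later rows make up. A row lasts 1/10 s, in which the tool goes at most 50 mm and 8.59 degrees, less where a joint would pass 70% of its speed; a pose out of reach is approached as far as the arm can. A call with a gripper value outside its range is refused whole. The fingers move at their own pace and stop on an object; the grip force is fixed at half the most. Time passes only in rows, so rows that repeat a pose let the fingers close. It gives the time, the measured TCP pose, the force and the opening at its end, in the units of the state.
- env.read_state(): the state, without advancing time (a new reading comes with each control period).
- env.read_camera(name): name is "scene" or "top" or "wrist"; returns a dict with "image" (420x560x3 uint8, red, green, blue), "vertical_fov" (degrees; the focal length in pixels is half the picture's height over the tangent of half this angle, whatever the lens; pixels are square), "cx", "cy" (the principal point, pixels), "camera_from_world" (4x4, takes a point from world to camera coordinates); the wrist camera has in their place "tool_from_camera" (4x4, takes a point from camera to tool coordinates, whose origin is the TCP and whose axes are the flange's). Camera axes: x right, y down, z forward; pixel columns grow to the right and rows downward; lengths in m; the calibration is good to about 2 mm. The wrist camera is an equidistant fisheye: a pixel r from the principal point sees the ray r / f radians off the axis. A picture is of the moment at which its call begins: read the wrist's pose just before it. There is no depth.
- env.hand_in(): hands the job in, once; it reports no verdict.
The state is a dict: "clock": time; "joint_pos": joint angles; "joint_vel": joint speeds; "effort": joint torques, N m; "position": TCP position; "orientation": TCP orientation; "force": force on the tool from outside, world axes, zero at the start; "torque": the same for the moment, N m; "width": opening from 0.0 (shut) to 1.0 (fully open).
Only numpy, scipy, OpenCV 4.12 (cv2) and the standard library are available. Lean on these libraries where they do the work, as an engineer would, in place of code of your own. Each camera call takes 0.05 s, during which the arm holds its last target.

## Working session

There is one attempt and no reset: what is moved stays moved. The work goes in short steps, Python scripts to look and compute and a tool call to move; the robot and the scene stay as the last step left them, time stands still between calls to the robot, and variables do not carry over. Pictures are saved under pics/ and viewed, and the job is handed in when it is done.

Besides the shell and the picture viewer there is one more tool, called in YAML: its name, and indented under it one key for each argument. jog_arm: Moves the arm, as the interface text tells. Its arguments: {"type":"object","properties":{"series":{"type":"array","items":{"type":"array"}}},"required":["series"]}

```bash
mkdir -p pics
cat > h.py <<'E'
import numpy as np, cv2
from cell import env
def snap(n,tag):
    s=env.read_state(); d=env.read_camera(n); cv2.imwrite(f'pics/{tag}.png',d['image'][:,:,::-1]); 
    d['s']=s; np.save(f'pics/{tag}.npy',d,allow_pickle=True); return d
def load(tag): return np.load(f'pics/{tag}.npy',allow_pickle=True).item()
def ray(d,u,v):
    f=210/np.tan(np.radians(d['vertical_fov'])/2)
    if 'camera_from_world' in d:
        T=np.linalg.inv(d['camera_from_world']); r=np.array([(u-d['cx'])/f,(v-d['cy'])/f,1])
    else:
        s=d['s'];W=np.eye(4);W[:3,:3]=s['orientation'];W[:3,3]=s['position'];T=W@d['tool_from_camera']
        p=np.array([u-d['cx'],v-d['cy']]);R=np.hypot(*p);t=R/f
        r=np.array([*(p/max(R,1e-9)*np.sin(t)),np.cos(t)])
    return T[:3,3],T[:3,:3]@r
def at(d,u,v,z):
    o,r=ray(d,u,v); return o+r*(z-o[2])/r[2]
def proj(d,P):
    f=210/np.tan(np.radians(d['vertical_fov'])/2)
    p=d['camera_from_world']@np.array([*P,1]); return d['cx']+f*p[0]/p[2],d['cy']+f*p[1]/p[2]
def crop(tag,x0,y0,x1,y1,k,out):
    im=cv2.imread(f'pics/{tag}.png')[y0:y1,x0:x1]; cv2.imwrite(f'pics/{out}.png',cv2.resize(im,None,fx=k,fy=k,interpolation=cv2.INTER_CUBIC))
E
python3 - <<'E'
from h import *
for n in('scene','top','wrist'): d=snap(n,n+'0'); print(n,d['vertical_fov'],d['cx'],d['cy'])
s=env.read_state();print(s['clock'],s['position'],s['orientation'],s['width'],env.pinch_z)
E
```

```text
scene 52.86946822931777 281.88353887486977 207.93371793928912
top 44.871859351505705 266.88936695893887 211.1004561655169
wrist 65.70646984690485 280.37549811953056 212.77115596135266
0.15 [ 0.15007855 -0.58065847  0.23068589] [[ 9.68223539e-01  2.50086340e-01 -2.68690552e-05]
 [ 2.50086230e-01 -9.68223003e-01  1.04632479e-03]
 [ 2.35656300e-04 -1.01979587e-03 -9.99999452e-01]] 1.0025016605430712 0.0187
```

View pics/scene0.png

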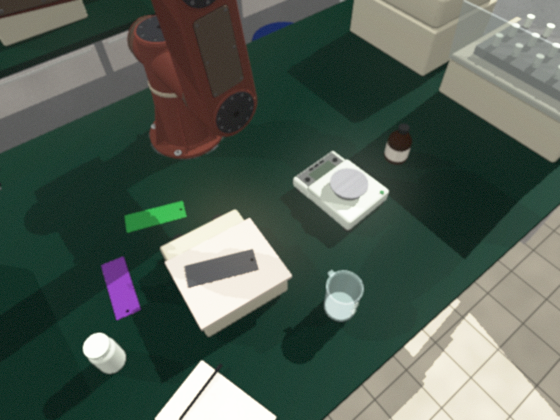

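View pics/top0.png

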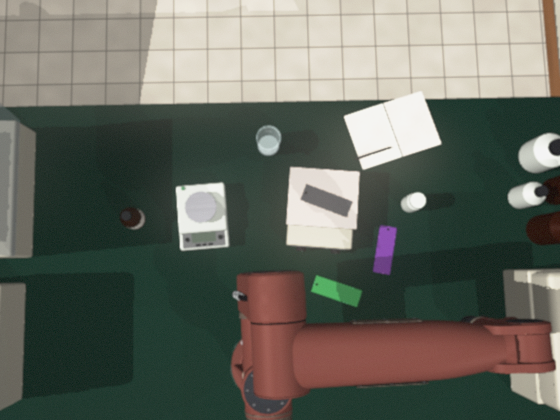

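View pics/wrist0.png

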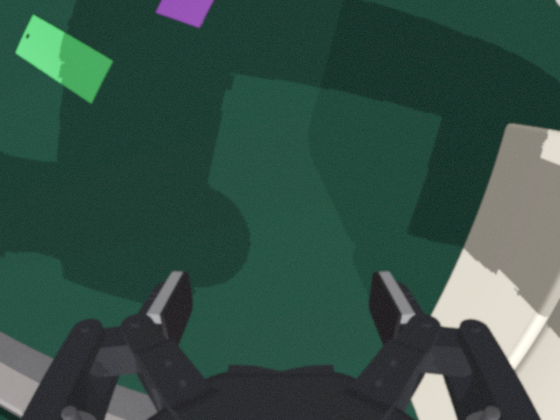

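Candidates in the top view are the dark steel strip on the hotplate (326,200), a purple strip (385,250) and a green strip (336,290). I choose the dark strip and check it in a close crop.

Run:
```python
from h import *
crop('top0',270,155,380,260,7,'ct0'); crop('top0',165,170,245,260,7,'cb0'); crop('scene0',155,200,300,345,5,'cs0')
```

```text
(no output)
```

View pics/ct0.png

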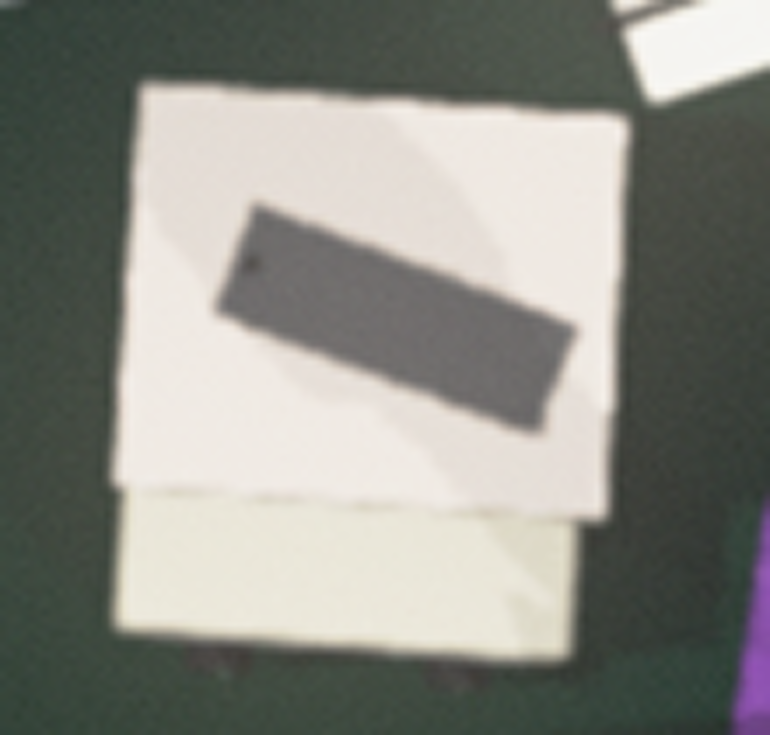

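View pics/cb0.png

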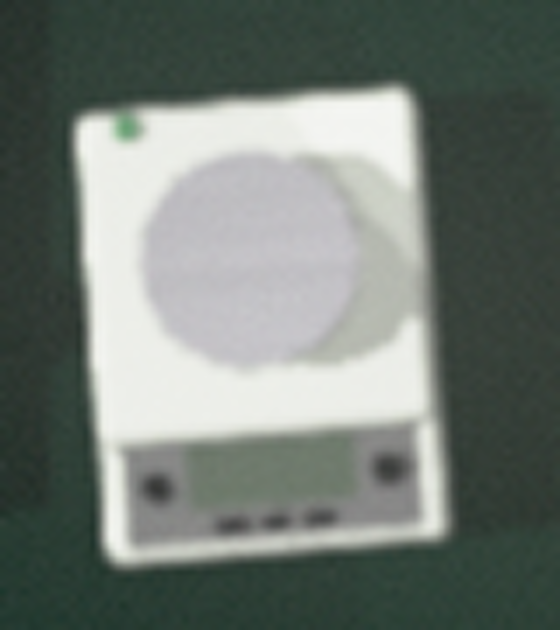

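View pics/cs0.png

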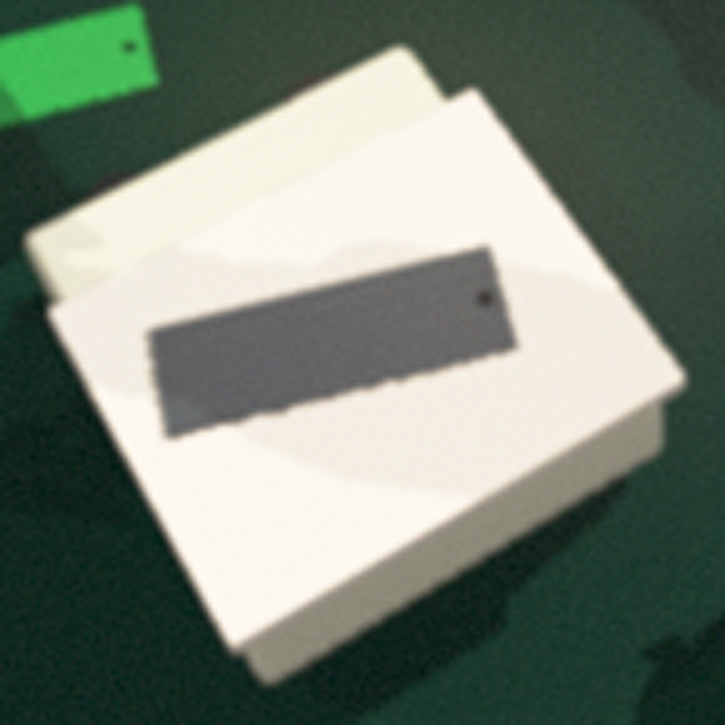

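The crop shows the dark strip lying on the hotplate, with its hole at the left (+y) end, at crop (250,263). Its corners are at (258,203), (578,328), (540,435) and (218,310), and the pan's centre is at about (250,260) in its own crop.

Run:
```python
from h import *
d=load('top0');s=load('scene0')
def T(c,x0,y0,k,z,dd=d): return np.array([at(dd,x0+(u+.5)/k-.5,y0+(v+.5)/k-.5,z)[:2] for u,v in c])
p=T([(258,203),(578,328),(540,435),(218,310)],270,155,7,.103); print('panel top',p.round(4),p.mean(0))
q=T([(488,247),(518,348),(168,437),(150,330)],155,200,5,.103,s); print('panel scene',q.round(4),q.mean(0))
for a in(p,):
    e=(a[0]+a[3])/2-(a[1]+a[2])/2; print(np.degrees(np.arctan2(e[1],e[0])),np.linalg.norm(e))
e=(q[0]+q[1])/2-(q[2]+q[3])/2; print(np.degrees(np.arctan2(e[1],e[0])),np.linalg.norm(e))
h=T([(140,85),(630,115),(607,520),(115,487)],270,155,7,.1); print('hp',h.round(4),h.mean(0))
h2=T([(475,88),(687,380),(237,650),(52,313)],155,200,5,.1,s); print('hp s',h2.round(4),h2.mean(0))
print('pan',T([(250,260),(142,260),(358,260),(250,151),(250,368)],165,170,7,.085))
print('pan s',T([(349,184)],0,0,1,.085,s))
print('bystanders',T([(268,150)],0,0,1,.0),T([(132,220)],0,0,1,.06),T([(413,203)],0,0,1,.05))
print('balance corners',T([(80,115),(410,88),(445,540),(110,565)],165,170,7,.055))
```

```text
panel top [[ 0.62   -0.15  ]
 [ 0.5546 -0.305 ]
 [ 0.5023 -0.2843]
 [ 0.5673 -0.1288]] [ 0.56103464 -0.21703912]
panel scene [[ 0.5656 -0.1258]
 [ 0.6198 -0.1474]
 [ 0.5557 -0.3024]
 [ 0.5017 -0.2802]] [ 0.56071602 -0.21394973]
67.24205750937273 0.16840072710733958
67.51865383876341 0.16742742591590687
hp [[ 0.6808 -0.0937]
 [ 0.6606 -0.3356]
 [ 0.4602 -0.3159]
 [ 0.4815 -0.0761]] [ 0.57079336 -0.20533905]
hp s [[ 0.4821 -0.0739]
 [ 0.682  -0.0939]
 [ 0.6611 -0.331 ]
 [ 0.4622 -0.3123]] [ 0.57184887 -0.20277867]
pan [[0.54964859 0.21811762]
 [0.55078077 0.2714362 ]
 [0.54851611 0.16478406]
 [0.6041067  0.21773594]
 [0.49606292 0.21849318]]
pan s [[0.55467369 0.21606429]]
bystanders [[ 0.76506746 -0.02150235]] [[0.51104489 0.46009663]] [[ 0.55130006 -0.52963042]]
balance corners [[0.62897997 0.30709614]
 [0.63929052 0.14042156]
 [0.41076384 0.12574741]
 [0.40193951 0.29254842]]
```

jog_arm:
  series:
    - [[8.2,7.3,0],[0,0,8.8],1]
    - [[8.2,7.3,0],[0,0,8.8],1]
    - [[8.2,7.3,0],[0,0,8.8],1]
    - [[8.2,7.3,0],[0,0,8.8],1]
    - [[8.2,7.3,0],[0,0,8.8],1]
    - [[8.2,7.3,0],[0,0,8.8],1]
    - [[8.2,7.3,0],[0,0,8.8],1]
    - [[8.2,7.3,0],[0,0,8.8],1]

```text
clock: 0.95
position: [0.45, -0.3133, 0.2313]
orientation: [[0.385, 0.923, 0.0], [0.923, -0.385, -0.0], [-0.0, 0.0, -1.0]]
force: [-0.3, -0.4, -0.2]
width: 0.998
```

jog_arm:
  series:
    - [[2.0,1.8,0],[0,0,0],1]
    - [[2.0,1.8,0],[0,0,0],1]
    - [[2.0,1.8,0],[0,0,0],1]
    - [[2.0,1.8,0],[0,0,0],1]
    - [[2.0,1.8,0],[0,0,0],1]

```text
clock: 1.45
position: [0.549, -0.2244, 0.2309]
orientation: [[0.385, 0.923, -0.001], [0.923, -0.385, 0.0], [-0.0, -0.001, -1.0]]
force: [-0.3, -0.0, 0.3]
width: 0.999
```

Run:
```python
from h import *
d=snap('wrist','w1'); print(d['s']['position'],d['s']['orientation'][:,0],d['s']['clock'])
```

```text
[ 0.54897417 -0.22436941  0.23086123] [ 3.84569026e-01  9.23096231e-01 -1.09496561e-04] 1.45
```

View pics/w1.png

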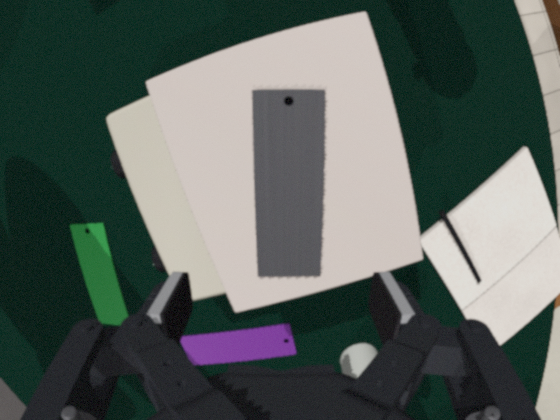

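The wrist view shows the panel corners at (253,90), (325,90), (321,276) and (258,276), with the hole at (288,101). The plate corners are at (147,81), (367,12), (422,260) and (236,311).

Run:
```python
from h import *
d=load('w1')
p=np.array([at(d,u,v,.103)[:2] for u,v in[(253,90),(325,90),(321,276),(258,276)]]);print(p.round(4),p.mean(0))
e=p[0]+p[1]-p[2]-p[3];print(np.degrees(np.arctan2(e[1],e[0])),np.linalg.norm(e)/2)
h=np.array([at(d,u,v,.1)[:2] for u,v in[(147,81),(367,12),(422,260),(236,311)]]);print(h.round(4),h.mean(0)); e=h[1]-h[0]+h[2]-h[3];print(np.degrees(np.arctan2(e[1],e[0])))
```

```text
[[ 0.5654 -0.1249]
 [ 0.6198 -0.1472]
 [ 0.5567 -0.304 ]
 [ 0.5015 -0.2807]] [ 0.56084346 -0.21420919]
67.9088023100066 0.16868735437132995
[[ 0.4845 -0.076 ]
 [ 0.6812 -0.0951]
 [ 0.6569 -0.3322]
 [ 0.4624 -0.3117]] [ 0.57127091 -0.20374298]
-5.771733250060934
```

jog_arm:
  series:
    - [[0.24,0.19,-1],[0,0,0.05],0.7]
    - [[0.24,0.19,-2],[0,0,0.05],0.7]
    - [[0.24,0.19,-2.6],[0,0,0.05],0.7]
    - [[0.24,0.19,-2.6],[0,0,0.05],0.7]
    - [[0.24,0.19,-2.6],[0,0,0.05],0.7]
    - [[0.24,0.19,-2.6],[0,0,0.05],0.7]

```text
clock: 2.1
position: [0.5618, -0.217, 0.1043]
orientation: [[0.382, 0.924, 0.003], [0.924, -0.382, -0.002], [-0.001, 0.004, -1.0]]
force: [0.1, -0.7, 1.8]
width: 0.851
```

Run:
```python
from h import *
d=snap('wrist','w2'); print(d['s']['position'],d['s']['orientation'][:,0],d['s']['width'])
```

```text
[ 0.56181241 -0.21698777  0.10431762] [ 3.82289370e-01  9.24042317e-01 -7.96077220e-04] 0.8506074064731122
```

View pics/w2.png

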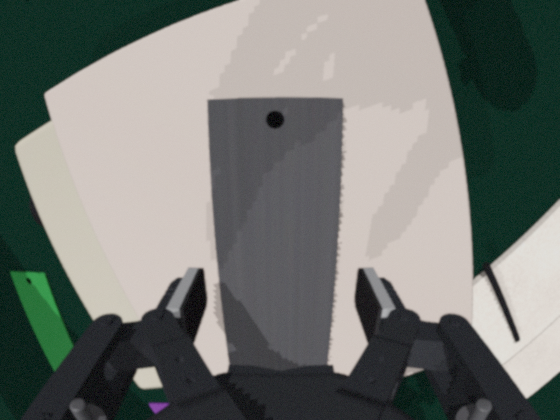

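The jaws straddle the panel evenly: the panel's edges are at about columns 215 and 340, and the pads at about 205 and 357. Next I lower in small steps to find the plate.

jog_arm:
  series:
    - [[0,0,0],[0,0,0],0.7]
    - [[0,0,0],[0,0,0],0.7]

```text
clock: 2.35
position: [0.5615, -0.216, 0.1027]
orientation: [[0.381, 0.924, 0.002], [0.924, -0.381, -0.001], [-0.0, 0.002, -1.0]]
force: [-0.8, -0.6, -0.7]
width: 0.85
```

jog_arm:
  series:
    - [[0,0,-0.06],[0,0,0],0.7]
    - [[0,0,-0.06],[0,0,0],0.7]

```text
clock: 2.55
position: [0.5607, -0.2153, 0.098]
orientation: [[0.381, 0.924, -0.0], [0.924, -0.381, 0.0], [0.0, -0.0, -1.0]]
force: [0.9, 0.5, 0.8]
width: 0.85
```

jog_arm:
  series:
    - [[0,0,-0.06],[0,0,0],0.7]
    - [[0,0,-0.06],[0,0,0],0.7]
    - [[0,0,-0.06],[0,0,0],0.7]

```text
clock: 2.85
position: [0.5607, -0.2154, 0.0951]
orientation: [[0.381, 0.924, -0.0], [0.924, -0.381, 0.0], [0.0, -0.0, -1.0]]
force: [0.3, 0.0, -0.5]
width: 0.849
```

jog_arm:
  series:
    - [[0,0,-0.04],[0,0,0],0.7]
    - [[0,0,-0.04],[0,0,0],0.7]
    - [[0,0,-0.04],[0,0,0],0.7]

```text
clock: 3.15
position: [0.5608, -0.2155, 0.0933]
orientation: [[0.381, 0.924, -0.0], [0.924, -0.381, 0.0], [0.0, -0.0, -1.0]]
force: [-0.5, 1.0, 0.3]
width: 0.848
```

jog_arm:
  series:
    - [[0,0,-0.02],[0,0,0],0.7]
    - [[0,0,-0.02],[0,0,0],0.7]

```text
clock: 3.35
position: [0.5608, -0.2155, 0.0922]
orientation: [[0.381, 0.924, 0.0], [0.924, -0.381, 0.0], [0.0, 0.0, -1.0]]
force: [0.1, -0.2, 0.0]
width: 0.852
```

jog_arm:
  series:
    - [[0,0,-0.02],[0,0,0],0.7]
    - [[0,0,-0.02],[0,0,0],0.7]

```text
clock: 3.55
position: [0.5609, -0.2156, 0.0916]
orientation: [[0.381, 0.924, 0.0], [0.924, -0.381, -0.0], [-0.0, 0.0, -1.0]]
force: [-0.2, -0.1, 1.8]
width: 0.852
```

jog_arm:
  series:
    - [[0,0,-0.02],[0,0,0],0.7]
    - [[0,0,-0.02],[0,0,0],0.7]

```text
clock: 3.75
position: [0.561, -0.2156, 0.0915]
orientation: [[0.381, 0.924, 0.001], [0.924, -0.381, -0.001], [-0.0, 0.001, -1.0]]
force: [-3.7, 1.7, 10.0]
width: 0.851
```

The plate contact came at TCP 0.0916, as my linkage model predicted. I raise 4.5 mm and then close on the panel's edges.

jog_arm:
  series:
    - [[0,0,0.1],[0,0,0],0.7]
    - [[0,0,0.1],[0,0,0],0.7]
    - [[0,0,0.1],[0,0,0],0.3]
    - [[0,0,0.1],[0,0,0],0.3]
    - [[0,0,0.1],[0,0,0],0.3]
    - [[0,0,0.1],[0,0,0],0.3]

```text
clock: 4.35
position: [0.5609, -0.2156, 0.0961]
orientation: [[0.381, 0.924, 0.0], [0.924, -0.381, -0.0], [-0.0, 0.001, -1.0]]
force: [-3.1, 0.5, 7.5]
width: 0.667
```

Run:
```python
from h import *
d=snap('wrist','w3'); print(d['s']['position'],d['s']['orientation'][:,0],d['s']['width'],d['s']['force'])
```

```text
[ 0.56091903 -0.21555571  0.0960883 ] [ 3.81251133e-01  9.24471487e-01 -2.09806828e-04] 0.6673131384680006 [-3.13124856  0.54452379  7.52713707]
```

View pics/w3.png

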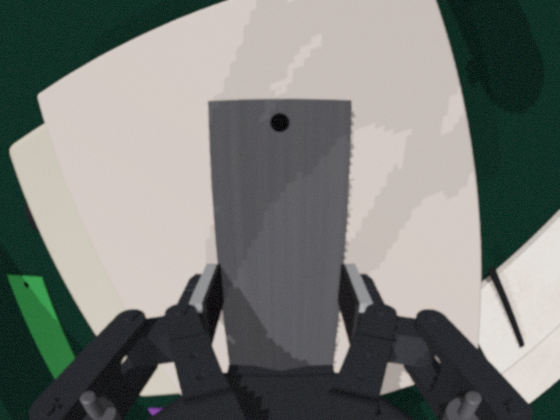

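The jaws hold the panel by its edges: the opening stalled at 0.667, which my linkage model puts at about 60 mm. Next I turn it square to the plate and slide it towards +y.

jog_arm:
  series:
    - [[0,0,0.01],[0,0,0.5],0.3]
    - [[0.05,0.1,0.01],[0,0,1.0],0.3]
    - [[0.1,0.3,0.01],[0,0,1.5],0.3]
    - [[0.15,0.5,0.01],[0,0,2.0],0.3]
    - [[0.2,0.7,0.01],[0,0,2.4],0.3]
    - [[0.25,0.9,0.01],[0,0,2.8],0.3]
    - [[0.25,0.9,0.01],[0,0,2.8],0.3]

```text
clock: 5.1
position: [0.5739, -0.1691, 0.0961]
orientation: [[0.095, 0.995, 0.001], [0.995, -0.095, 0.001], [0.001, 0.001, -1.0]]
force: [1.1, 2.7, 5.2]
width: 0.663
```

Run:
```python
from h import *
d=snap('wrist','w4'); print(d['s']['position'],d['s']['orientation'][:,0],d['s']['width'],d['s']['force'])
```

```text
[ 0.57390501 -0.16906535  0.09613573] [9.50496667e-02 9.95472125e-01 8.99185370e-04] 0.6629531330810476 [1.06263014 2.74246063 5.24413808]
```

View pics/w4.png

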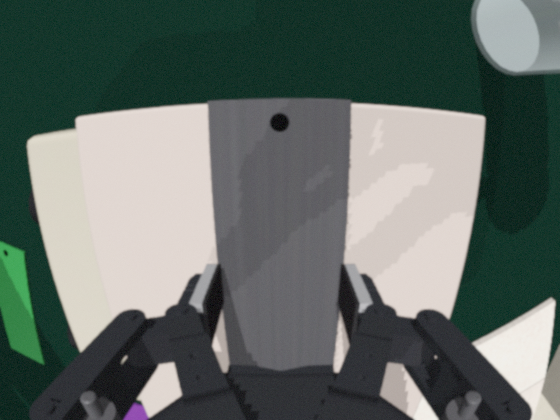

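The panel followed rigidly and is now square, with its hole end at row 99 and the plate's edge at about row 102. I slide it the remaining 42 mm.

jog_arm:
  series:
    - [[0.02,0.2,0.0],[0,0,0],0.3]
    - [[0.04,0.4,0],[0,0,0],0.3]
    - [[0.06,0.6,0.0],[0,0,0],0.3]
    - [[0.08,0.84,0],[0,0,0],0.3]
    - [[0.08,0.84,0],[0,0,0],0.3]
    - [[0.08,0.84,0],[0,0,0],0.3]
    - [[0.08,0.84,0],[0,0,0],1]
    - [[0.08,0.84,0],[0,0,0],1]

```text
clock: 5.95
position: [0.5768, -0.1277, 0.095]
orientation: [[0.098, 0.995, -0.001], [0.995, -0.098, 0.001], [0.001, -0.001, -1.0]]
force: [0.8, 0.2, -0.1]
width: 0.969
```

jog_arm:
  series:
    - [[0,0,0],[0,0,0],1]
    - [[0,0,0],[0,0,0],1]
    - [[0,0,0.5],[0,0,0],1]
    - [[0,0,1.2],[0,0,0],1]
    - [[0,0,2],[0,0,0],1]
    - [[0,0,2],[0,0,0],1]
    - [[0,0,2],[0,0,0],1]
    - [[0,0,2],[0,0,0],1]

```text
clock: 6.75
position: [0.5769, -0.1283, 0.1946]
orientation: [[0.098, 0.995, -0.001], [0.995, -0.098, 0.001], [0.001, -0.001, -1.0]]
force: [-0.9, -1.3, 0.1]
width: 0.999
```

Run:
```python
from h import *
d=snap('wrist','w5'); print(d['s']['position'],d['s']['orientation'][:,0],d['s']['width'],d['s']['force'])
```

```text
[ 0.57688857 -0.12831649  0.19461283] [9.80032095e-02 9.95185949e-01 5.45825376e-04] 0.9989939214870233 [-0.93983058 -1.3144199   0.10072297]
```

View pics/w5.png

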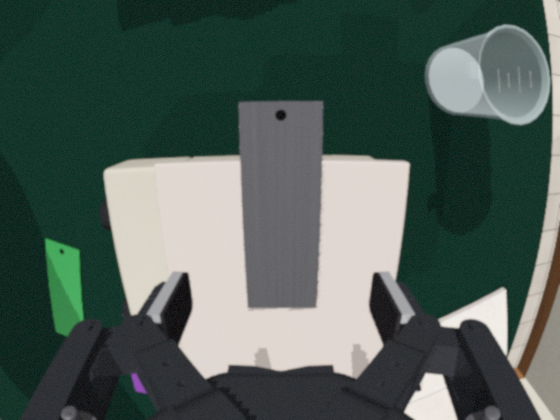

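The panel's corners are at (239,101), (323,101), (316,306) and (248,306). The plate's front edge runs from (157,163) to (409,163), meeting the panel at about row 158.

```bash
python3 - <<'E'
from h import *
d=load('w5')
p=np.array([at(d,u,v,.103)[:2] for u,v in[(239,101),(323,101),(316,306),(248,306)]]);print(p.round(4),p.mean(0))
e=p[0]+p[1]-p[2]-p[3];print(np.degrees(np.arctan2(e[1],e[0])),np.linalg.norm(e)/2); e/=np.linalg.norm(e)
a=(p[0]+p[1])/2
h=np.array([at(d,u,v,.1)[:2] for u,v in[(157,163),(409,163),(239,158),(323,158)]]);print(h.round(4)); print('overhang',[(a-x)@e for x in h])
E
python3 - <<'E'
from h import *
d=snap('top','t5');crop('t5',230,140,390,260,5,'ct5')
E
```

```text
[[ 0.556  -0.0375]
 [ 0.6153 -0.0433]
 [ 0.5993 -0.2109]
 [ 0.5407 -0.2051]] [ 0.57780262 -0.12418114]
84.67616131232599 0.1683233995963321
[[ 0.486  -0.0748]
 [ 0.68   -0.0938]
 [ 0.5507 -0.0791]
 [ 0.6123 -0.0852]]
overhang [np.float64(0.043479421852426856), np.float64(0.044384616087613585), np.float64(0.04176814067269587), np.float64(0.04209834325100029)]
```

View pics/ct5.png

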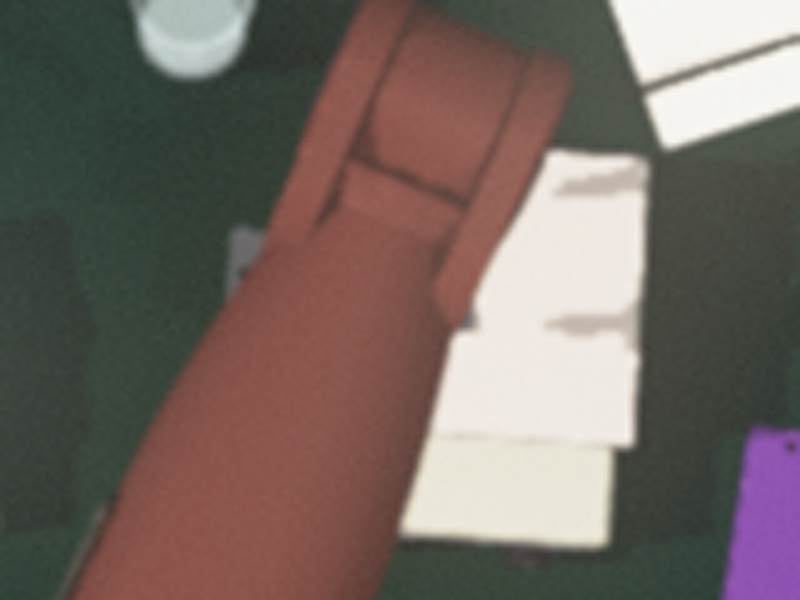

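The panel overhangs by 42 mm, square to the edge. I grip 22 mm from the hole end.

jog_arm:
  series:
    - [[0.13,0.7,0],[0,0,0],1]
    - [[0.13,1.33,0],[0,0,0],1]
    - [[0.13,1.33,0],[0,0,0],1]
    - [[0.13,1.33,-0.8],[0,0,0],1]
    - [[0.13,1.33,-1.6],[0,0,0],1]
    - [[0.13,1.33,-2.33],[0,0,0],1]
    - [[0.13,1.33,-2.33],[0,0,0],1]
    - [[0.13,1.33,-2.33],[0,0,0],1]

```text
clock: 7.65
position: [0.5832, -0.0622, 0.0793]
orientation: [[0.098, 0.995, -0.002], [0.995, -0.098, 0.0], [0.0, -0.002, -1.0]]
force: [0.3, 0.1, 0.5]
width: 0.998
```

Run:
```python
from h import *
d=snap('wrist','w6'); print(d['s']['position'],d['s']['orientation'][:,0],d['s']['width'],d['s']['force'])
```

```text
[ 0.58322005 -0.06215314  0.07932754] [9.81245540e-02 9.95174103e-01 2.75905692e-04] 0.9979586358624407 [0.26870488 0.12746886 0.53045513]
```

View pics/w6.png

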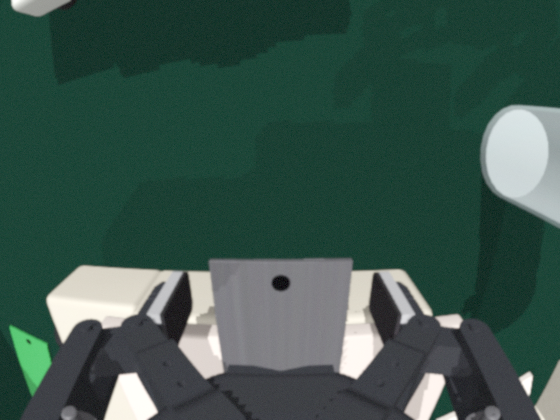

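The panel's end, at columns 210–351, sits centred between the open pads, and the hole is at (281,283). I close and then lift.

jog_arm:
  series:
    - [[0,0,0],[0,0,0],-1]
    - [[0,0,0],[0,0,0],-1]
    - [[0,0,0],[0,0,0],-1]
    - [[0,0,0],[0,0,0],-1]
    - [[0,0,0],[0,0,0],-1]
    - [[0,0,0],[0,0,0],-1]

```text
clock: 8.3
position: [0.5851, -0.0625, 0.0817]
orientation: [[0.098, 0.995, 0.003], [0.995, -0.098, -0.001], [-0.001, 0.003, -1.0]]
force: [-1.4, 0.7, 6.8]
width: 0.681
```

jog_arm:
  series:
    - [[0,0,0.1],[0,0,0],-1]
    - [[0,0,0.2],[0,0,0],-1]
    - [[0,0,0.4],[0,0,0],-1]
    - [[0,0,0.6],[0,0,0],-1]
    - [[0,0,0.8],[0,0,0],-1]
    - [[0,0,0.8],[0,0,0],-1]
    - [[0,0,0.8],[0,0,0],-1]

```text
clock: 9.0
position: [0.584, -0.062, 0.1196]
orientation: [[0.098, 0.995, 0.001], [0.995, -0.098, -0.0], [-0.0, 0.001, -1.0]]
force: [0.1, 0.4, -1.9]
width: 0.672
```

Run:
```python
from h import *
d=snap('wrist','w7'); print(d['s']['position'],d['s']['orientation'][:,0],d['s']['width'],d['s']['force'],d['s']['torque'])
snap('scene','s7'); crop('s7',130,150,330,320,4,'cs7')
```

```text
[ 0.58404471 -0.06204468  0.11962803] [ 9.78508227e-02  9.95201084e-01 -1.37102369e-04] 0.6724042390278306 [ 0.08875774  0.44253025 -1.90864201] [0.12521138 0.00910122 0.00991967]
```

View pics/w7.png

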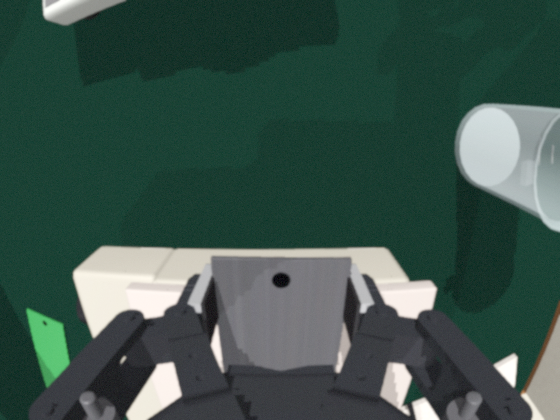

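View pics/cs7.png

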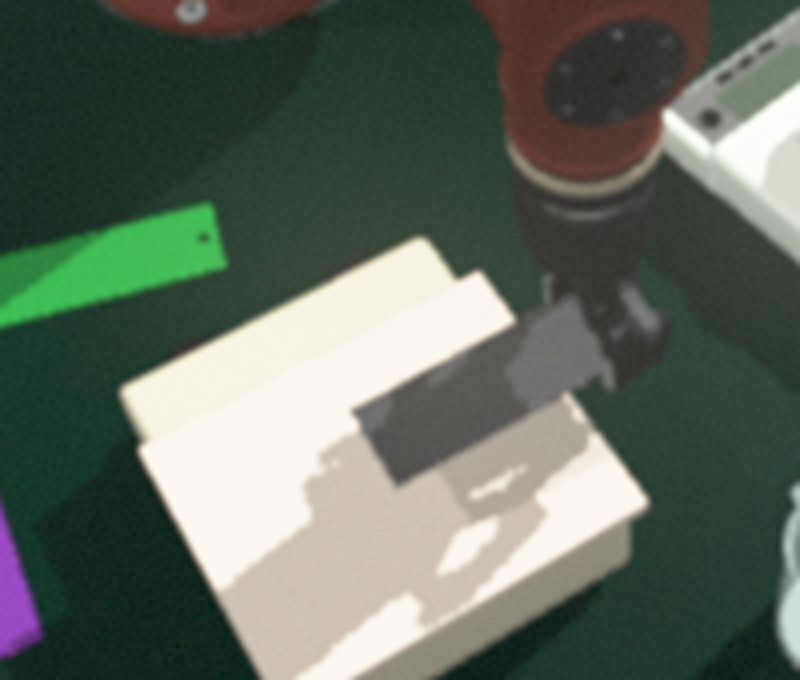

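Run:
```python
from h import *
d=load('s7');s=d['s']
s=load('w7')['s']; e=s['orientation'][:,0]; n=np.array([e[1],-e[0],0])
C=s['position']+np.array([0,0,.0215])-e*.063
for z in(-.02,-.01,0,.01):
  P=C-e*.085+np.array([0,0,z])
  print(z,[tuple(((np.array(proj(d,P+w*n*.03))-[130,150])*4).round()) for w in(-1,1)])
P=C+e*.085
print([tuple(((np.array(proj(d,P+w*n*.03))-[130,150])*4).round()) for w in(-1,1)])
```

```text
-0.02 [(np.float64(352.0), np.float64(424.0)), (np.float64(400.0), np.float64(500.0))]
-0.01 [(np.float64(350.0), np.float64(415.0)), (np.float64(398.0), np.float64(492.0))]
0 [(np.float64(348.0), np.float64(407.0)), (np.float64(397.0), np.float64(483.0))]
0.01 [(np.float64(346.0), np.float64(398.0)), (np.float64(395.0), np.float64(475.0))]
[(np.float64(592.0), np.float64(277.0)), (np.float64(645.0), np.float64(346.0))]
```

The panel is held and lifted, with the far end sagging by about 5 mm at most. I raise it and carry it towards the balance, stopping short to measure the pan.

jog_arm:
  series:
    - [[0,0.2,0.4],[0,0,0],-1]
    - [[-0.1,0.6,0.8],[0,0,0],-1]
    - [[-0.2,1.1,1.2],[0,0,0],-1]
    - [[-0.3,1.6,1.5],[0,0,0],-1]
    - [[-0.4,2.1,1.5],[0,0,0],-1]
    - [[-0.5,2.4,1.5],[0,0,0],-1]
    - [[-0.5,2.6,1.5],[0,0,0],-1]
    - [[-0.5,2.6,1.5],[0,0,0],-1]

```text
clock: 9.9
position: [0.5585, 0.0688, 0.1936]
orientation: [[0.097, 0.995, -0.001], [0.995, -0.097, 0.0], [0.0, -0.001, -1.0]]
force: [0.4, -1.4, -2.9]
width: 0.679
```

jog_arm:
  series:
    - [[0,0,0],[0,0,0],-1]
    - [[0,0,0],[0,0,0],-1]

```text
clock: 10.1
position: [0.5589, 0.0672, 0.1939]
orientation: [[0.099, 0.995, -0.0], [0.995, -0.099, -0.0], [-0.0, -0.0, -1.0]]
force: [-0.4, 0.2, -2.6]
width: 0.679
```

Run:
```python
from h import *
d=snap('wrist','w8'); print(d['s']['position'],d['s']['orientation'][:,0],d['s']['width'],d['s']['force'],d['s']['clock'])
```

```text
[0.55892832 0.0671671  0.1939341 ] [ 9.87773764e-02  9.95109528e-01 -2.40986121e-04] 0.6785093659142913 [-0.35475893  0.21689487 -2.63719214] 10.1
```

View pics/w8.png

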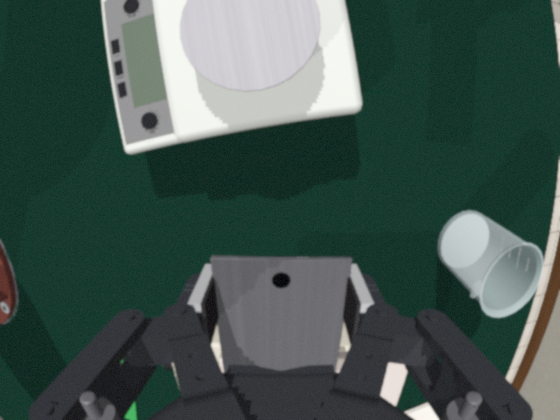

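The pan is partly out of the frame, with its rim at columns 181 and 320 and at row 90. I go a little closer.

jog_arm:
  series:
    - [[0,0.4,0],[0,0,0],-1]
    - [[0,0.8,0],[0,0,0],-1]
    - [[0,1.2,0],[0,0,0],-1]
    - [[0,1.2,0],[0,0,0],-1]
    - [[0,1.2,0],[0,0,0],-1]

```text
clock: 10.65
position: [0.5589, 0.1276, 0.1942]
orientation: [[0.098, 0.995, -0.0], [0.995, -0.098, -0.0], [-0.0, -0.0, -1.0]]
force: [0.4, -0.5, -2.4]
width: 0.679
```

Run:
```python
from h import *
d=snap('wrist','w9'); print(d['s']['position'],d['s']['orientation'][:,0],d['s']['width'])
crop('w9',140,0,360,260,3,'cw9')
im=cv2.imread('pics/cw9.png');print(im.shape)
```

```text
[0.5589335  0.12757284 0.19420281] [ 9.76864358e-02  9.95217154e-01 -4.19412638e-04] 0.6785785196931865
(780, 660, 3)
```

View pics/w9.png

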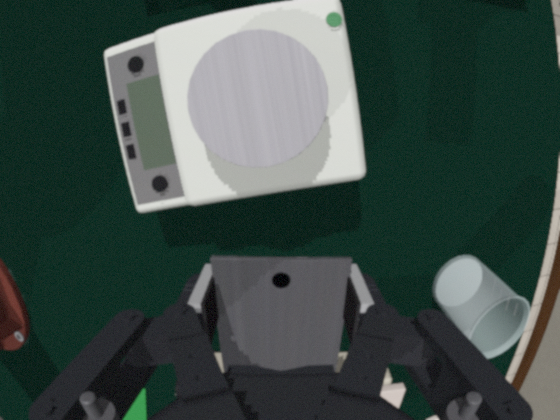

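The whole pan is visible, with its rim at columns 187 and 329 and rows 30 and 167. The panel's end edge runs along row 257, with the hole at (281,281).

Run:
```python
from h import *
from scipy.optimize import least_squares
d=load('w9')
P=np.array([at(d,u,v,.085)[:2] for u,v in[(187,98),(329,98),(258,30),(258,167)]]);print(P.round(4))
r=least_squares(lambda x:np.hypot(*(P-x[:2]).T)-x[2],[.55,.218,.055]).x;print('pan',r)
s=d['s'];z=s['position'][2]+.0215
a=np.array([at(d,u,v,z)[:2] for u,v in[(212,257),(350,257)]]);print(a,np.linalg.norm(a[1]-a[0]))
e=s['orientation'][:2,0];c=a.mean(0)-.085*e; print('panel end ahead of TCP',(a.mean(0)-s['position'][:2])@e,'centre',c,'shift to pan',(r[:2]-c),(r[:2]-c)/.05)
```

```text
[[0.4954 0.2274]
 [0.6045 0.2148]
 [0.556  0.2733]
 [0.5448 0.166 ]]
pan [0.54982618 0.21970367 0.05443172]
[[0.53236928 0.15277042]
 [0.58986304 0.14708708]] 0.057773979908518534
panel end ahead of TCP 0.022462200161207965 centre [0.55281281 0.06533529] shift to pan [-0.00298663  0.15436838] [-0.05973259  3.08736763]
```

jog_arm:
  series:
    - [[0,0.5,0],[0,0,0],-1]
    - [[-0.02,1.0,0],[0,0,0],-1]
    - [[-0.06,1.6,0],[0,0,0],-1]
    - [[-0.06,2.1,0],[0,0,0],-1]
    - [[-0.06,2.6,0],[0,0,0],-1]
    - [[-0.06,2.9,0],[0,0,0],-1]
    - [[-0.06,3.08,0],[0,0,0],-1]
    - [[-0.06,3.08,0],[0,0,0],-1]

```text
clock: 11.5
position: [0.5559, 0.2821, 0.1942]
orientation: [[0.097, 0.995, -0.0], [0.995, -0.097, -0.0], [-0.0, -0.0, -1.0]]
force: [-0.6, 0.1, -2.4]
width: 0.675
```

jog_arm:
  series:
    - [[0,0,-0.3],[0,0,0],-1]
    - [[0,0,-0.7],[0,0,0],-1]
    - [[0,0,-1.1],[0,0,0],-1]
    - [[0,0,-1.5],[0,0,0],-1]
    - [[0,0,-1.9],[0,0,0],-1]
    - [[0,0,-2.1],[0,0,0],-1]
    - [[0,0,-2.1],[0,0,0],-1]
    - [[0,0,-2.1],[0,0,0],-1]

```text
clock: 12.3
position: [0.5561, 0.2816, 0.0897]
orientation: [[0.098, 0.995, 0.0], [0.995, -0.098, -0.0], [-0.0, 0.0, -1.0]]
force: [-0.6, -0.7, -2.3]
width: 0.676
```

Run:
```python
from h import *
d=snap('scene','s10'); s=env.read_state();print(s['position'],s['orientation'][:,0],s['width'],s['force'])
crop('s10',270,110,430,230,5,'cs10')
snap('top','t10');crop('t10',150,150,260,260,6,'ct10')
```

```text
[0.55650105 0.28186059 0.09039509] [9.82140970e-02 9.95165220e-01 4.18571303e-04] 0.6725942544007707 [ 0.29765695  0.78185133 -2.59673097]
```

View pics/cs10.png

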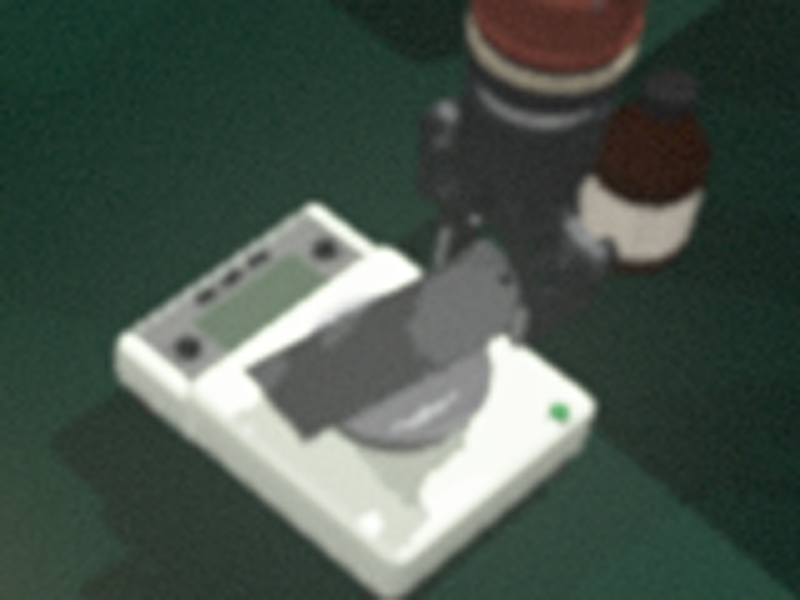

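View pics/ct10.png

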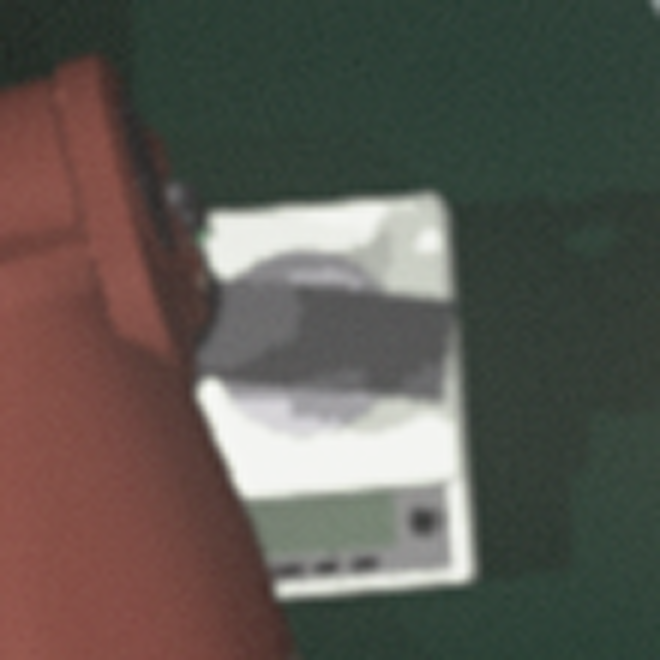

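The scene and top views show the panel hovering over the pan, aligned as intended. Its b-end corners in the top crop are at about (452,303) and (440,398).

Run:
```python
from h import *
d=load('t10')
b=np.array([at(d,150+u/6,150+v/6,.108)[:2] for u,v in[(452,303),(440,398)]]);print(b,b.mean(0)); c=b.mean(0)+.085*np.array([.098,.995]);print('c',c)
d=load('s10')
b=np.array([at(d,270+u/5,110+v/5,.108)[:2] for u,v in[(248,372),(305,440)]]);print(b,b.mean(0)+.085*np.array([.098,.995]))
b=np.array([at(d,270+u/5,110+v/5,.103)[:2] for u,v in[(248,372),(305,440)]]);print(b,b.mean(0)+.085*np.array([.098,.995]))
```

```text
[[0.56636099 0.12953123]
 [0.51208661 0.13702509]] [0.5392238  0.13327816]
c [0.5475538  0.21785316]
[[0.51754543 0.13705461]
 [0.57176689 0.12981908]] [0.55298616 0.21801184]
[[0.51466709 0.14002134]
 [0.56919131 0.13274541]] [0.5502592  0.22095837]
```

The estimated centre is (0.550, 0.218), which matches the pan. I lower the panel gently.

jog_arm:
  series:
    - [[0,0,-0.1],[0,0,0],-1]
    - [[0,0,-0.2],[0,0,0],-1]
    - [[0,0,-0.26],[0,0,0],-1]
    - [[0,0,-0.26],[0,0,0],-1]
    - [[0,0,-0.26],[0,0,0],-1]

```text
clock: 12.9
position: [0.5557, 0.282, 0.0762]
orientation: [[0.098, 0.995, -0.0], [0.995, -0.098, -0.0], [-0.0, -0.0, -1.0]]
force: [0.9, 0.6, -1.4]
width: 0.677
```

jog_arm:
  series:
    - [[0,0,-0.03],[0,0,0],-1]
    - [[0,0,-0.06],[0,0,0],-1]
    - [[0,0,-0.06],[0,0,0],-1]

```text
clock: 13.2
position: [0.5557, 0.282, 0.0731]
orientation: [[0.098, 0.995, -0.0], [0.995, -0.098, -0.0], [-0.0, -0.0, -1.0]]
force: [-0.0, 0.7, -2.1]
width: 0.677
```

jog_arm:
  series:
    - [[0,0,-0.02],[0,0,0],-1]
    - [[0,0,-0.04],[0,0,0],-1]
    - [[0,0,-0.04],[0,0,0],-1]

```text
clock: 13.5
position: [0.5558, 0.282, 0.0712]
orientation: [[0.098, 0.995, -0.0], [0.995, -0.098, -0.0], [-0.0, -0.0, -1.0]]
force: [0.6, 0.1, -2.9]
width: 0.675
```

jog_arm:
  series:
    - [[0,0,-0.02],[0,0,0],-1]
    - [[0,0,-0.03],[0,0,0],-1]
    - [[0,0,-0.03],[0,0,0],-1]

```text
clock: 13.8
position: [0.5559, 0.282, 0.0698]
orientation: [[0.098, 0.995, 0.0], [0.995, -0.098, 0.0], [0.0, 0.0, -1.0]]
force: [-0.7, -0.1, -2.7]
width: 0.673
```

jog_arm:
  series:
    - [[0,0,-0.02],[0,0,0],-1]
    - [[0,0,-0.03],[0,0,0],-1]
    - [[0,0,-0.03],[0,0,0],-1]

```text
clock: 14.1
position: [0.5559, 0.2821, 0.0683]
orientation: [[0.098, 0.995, 0.0], [0.995, -0.098, 0.0], [0.0, 0.0, -1.0]]
force: [0.0, 0.6, -1.3]
width: 0.674
```

Run:
```python
from h import *
import time
for i in range(1):
  s=env.read_state();print(s['position'],s['force'],s['torque'])
```

```text
[0.555868   0.28207398 0.06833513] [ 0.02671552  0.60050489 -1.27237185] [ 0.19660742 -0.01592518  0.02142918]
```

jog_arm:
  series:
    - [[0,0,-0.02],[0,0,0],-1]
    - [[0,0,-0.02],[0,0,0],-1]
    - [[0,0,-0.02],[0,0,0],-1]

```text
clock: 14.4
position: [0.5559, 0.2821, 0.0674]
orientation: [[0.098, 0.995, 0.0], [0.995, -0.098, 0.0], [0.0, 0.0, -1.0]]
force: [-0.2, 0.3, -1.3]
width: 0.675
```

jog_arm:
  series:
    - [[0,0,-0.02],[0,0,0],-1]
    - [[0,0,-0.02],[0,0,0],-1]
    - [[0,0,-0.02],[0,0,0],-1]

```text
clock: 14.7
position: [0.5559, 0.2821, 0.0672]
orientation: [[0.098, 0.995, 0.001], [0.995, -0.098, 0.0], [0.0, 0.001, -1.0]]
force: [-3.9, 0.3, 5.4]
width: 0.678
```

Run:
```python
from h import *
s=env.read_state();print(s['position'],s['force'],s['torque'])
snap('scene','s11'); crop('s11',290,130,410,230,6,'cs11')
snap('wrist','w11')
```

```text
[0.55594091 0.28211343 0.06721525] [-3.88202384  0.26844724  5.44637768] [ 0.01411636  0.50554931 -0.02700903]
```

View pics/cs11.png

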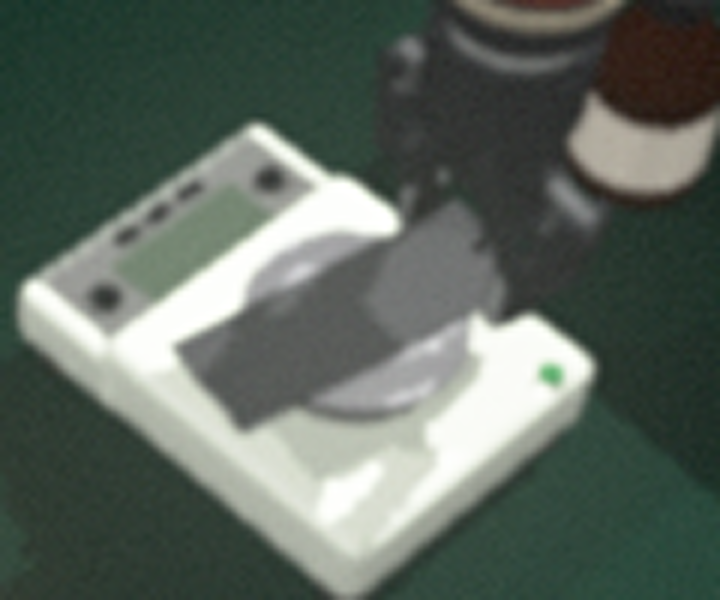

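View pics/w11.png

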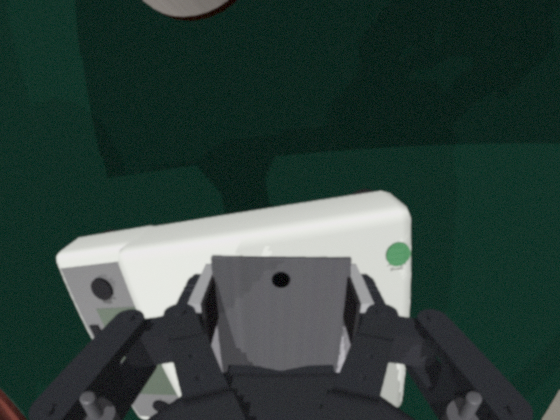

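Contact came at TCP 0.0672, close to where I expected it, with a light force of about 8 N. I release slowly.

jog_arm:
  series:
    - [[0,0,0.01],[0,0,0],-1]
    - [[0,0,0.01],[0,0,0],-1]
    - [[0,0,0.01],[0,0,0],0.5]
    - [[0,0,0.01],[0,0,0],0.7]
    - [[0,0,0.01],[0,0,0],1]
    - [[0,0,0.01],[0,0,0],1]
    - [[0,0,0.01],[0,0,0],1]

```text
clock: 15.5
position: [0.5558, 0.282, 0.0667]
orientation: [[0.098, 0.995, 0.0], [0.995, -0.098, -0.0], [-0.0, 0.0, -1.0]]
force: [-0.4, 0.1, -0.4]
width: 0.996
```

Run:
```python
from h import *
s=env.read_state();print(s['position'],s['force'],s['width'])
snap('wrist','w12')
```

```text
[0.55583117 0.28195786 0.06673019] [-0.3801183   0.10126005 -0.38469575] 0.9957306071386629
```

View pics/w12.png

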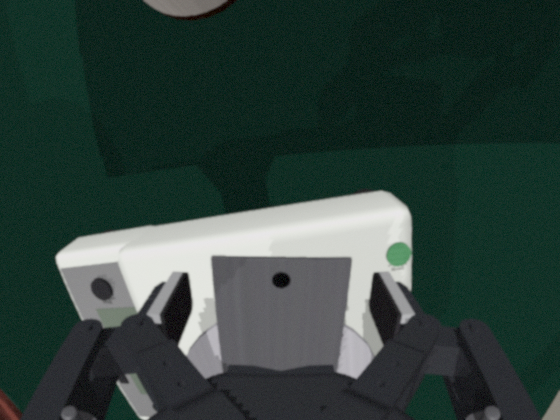

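The panel stayed where it was, with clear gaps to both pads. I go straight up, then back towards -y to look down on it.

jog_arm:
  series:
    - [[0,0,0.3],[0,0,0],1]
    - [[0,0,0.8],[0,0,0],1]
    - [[0,0,1.5],[0,0,0],1]
    - [[0,0,2.2],[0,0,0],1]
    - [[0,-0.8,2.6],[0,0,0],1]
    - [[0,-1.6,2.6],[0,0,0],1]
    - [[0,-2.4,2.6],[0,0,0],1]
    - [[0,-3.2,2.6],[0,0,0],1]

```text
clock: 16.35
position: [0.5559, 0.1207, 0.1985]
orientation: [[0.097, 0.995, 0.002], [0.995, -0.097, -0.0], [0.0, 0.002, -1.0]]
force: [0.4, -0.0, 0.5]
width: 0.998
```

jog_arm:
  series:
    - [[0,-0.3,0],[0,0,0],1]
    - [[0,-0.3,0],[0,0,0],1]
    - [[0,-0.3,0],[0,0,0],1]

```text
clock: 16.65
position: [0.556, 0.1075, 0.1976]
orientation: [[0.098, 0.995, 0.001], [0.995, -0.098, 0.0], [0.0, 0.001, -1.0]]
force: [-0.2, 1.1, -0.3]
width: 1.003
```

Run:
```python
from h import *
d=snap('wrist','w13');print(d['s']['position'],d['s']['clock'])
snap('scene','s13')
```

```text
[0.55602678 0.10746273 0.1975738 ] 16.65
```

View pics/w13.png

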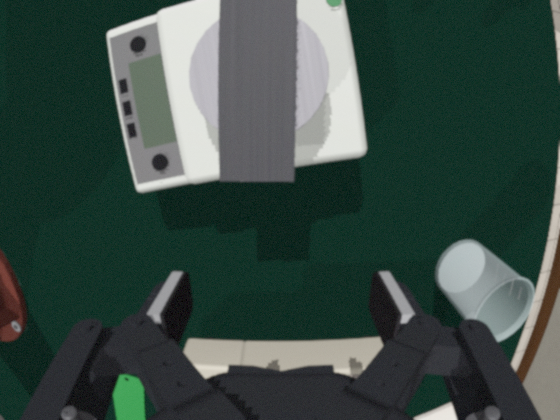

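View pics/s13.png

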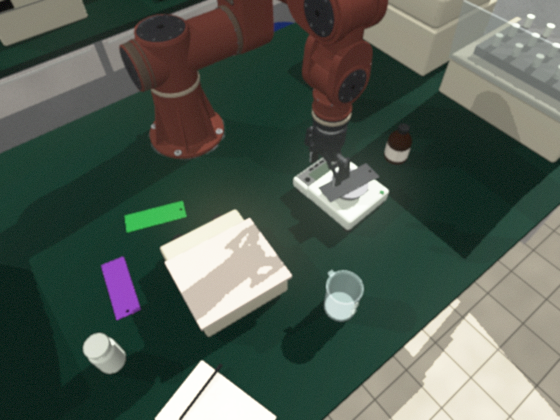

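The panel lies across the pan with its b-end corners at (219,180) and (295,181) in the wrist view, and the bystanders have not moved. I clear the arm for an unobstructed top view.

jog_arm:
  series:
    - [[-0.5,-1,0.5],[0,0,0],1]
    - [[-0.5,-2,0.5],[0,0,0],1]
    - [[-0.5,-3,0.5],[0,0,0],1]
    - [[-0.5,-4,0.5],[0,0,0],1]
    - [[-0.5,-5,0.5],[0,0,0],1]
    - [[-0.5,-5,0.5],[0,0,0],1]
    - [[-0.5,-5,0.5],[0,0,0],1]

```text
clock: 17.45
position: [0.531, -0.1435, 0.2216]
orientation: [[0.099, 0.995, -0.0], [0.995, -0.099, 0.0], [0.0, -0.0, -1.0]]
force: [-0.7, -0.2, -0.3]
width: 0.999
```

Run:
```python
from h import *
snap('top','t14');crop('t14',160,165,250,255,7,'ct14')
snap('scene','s14');crop('s14',285,140,405,235,6,'cs14')
```

```text
(no output)
```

View pics/ct14.png

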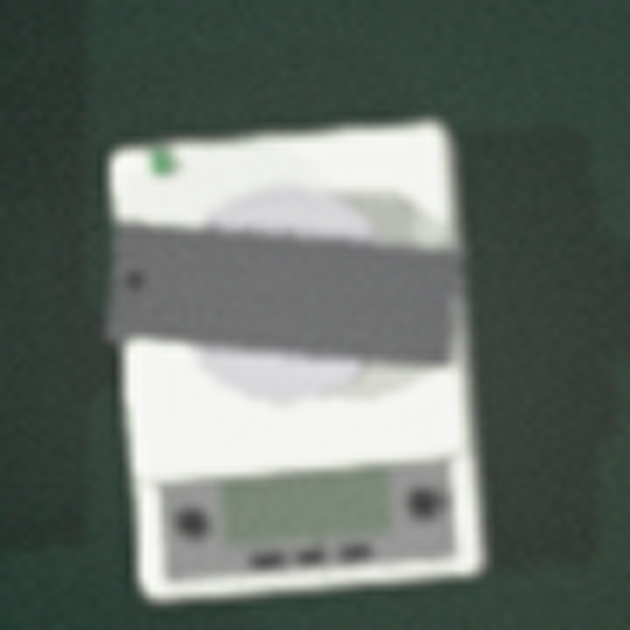

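View pics/cs14.png

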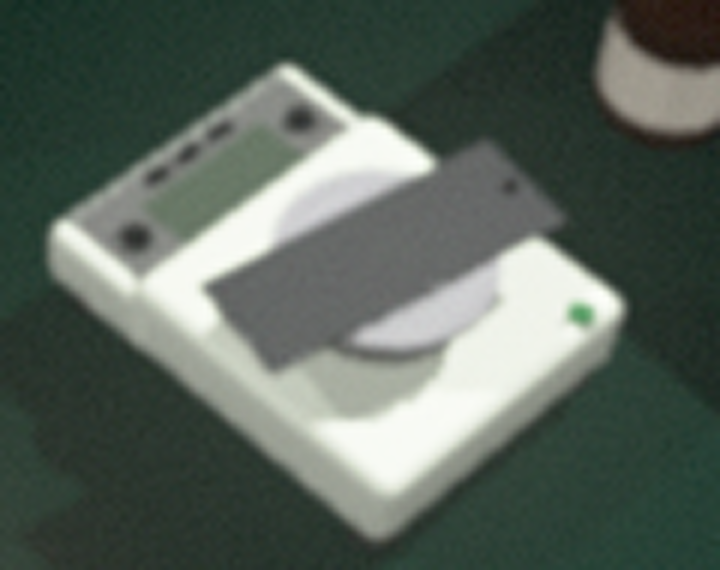

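In the top crop the panel's corners are at (118,224), (462,248), (448,364) and (108,338), so its centre is (284,294). The pan's centre is at (286,295), an offset of about 1 mm, and the panel looks flat on the pan.

Run:
```python
from h import *
s=env.read_state();print(s['clock'],s['joint_vel'].__abs__().max() if hasattr(s['joint_vel'],'max') else s['joint_vel']); print(env.hand_in())
```

```text
17.55 0.01763670176371345
the job is handed in; nothing more can be done
None
```

The panel is lying flat and centred on the balance pan, the gripper has let go and moved clear, and I handed the job in at about 17.6 s.

- **Slide:** I held the panel by its long edges, turned it square to the hotplate, and slid it along the top until the hole end stuck out about 42 mm past the +y edge.
- **Grip and place:** I let go, gripped again on that overhang 22 mm from the end, and carried it to the balance. I lowered it until it touched at roughly 8 N, then opened the fingers.
- **Last checks:** From the top camera the panel's centre is about 1 mm from the pan's centre. The scene view shows it flat, with the beaker and both bottles where they started. The wrist force was near zero once the gripper was clear.
- **Small disagreements:** While carried, the far end sagged by perhaps 5 mm, which is within my calibration error for that view. The cameras differed by 2–5 mm on positions. No check failed.

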